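# Set the portion dial to five and work the sprung lid

## Task

Set the portion dial on the black canister to 5, that is the fifth click clockwise from its red stop mark, and take your hand off it. Then, so that the canister takes up the new portion, push its springy flip-top lid fully down, hold it there for a moment and let it come back up slowly under your hand, never letting it snap. Leave the dial on 5 and do not disturb the gourd, the mug, the little tin or the coaster.

Things in the scene. Friction and masses are not known exactly. Their poses are not given: they have to be found in the camera images.
- lazy_susan: Round bamboo turntable, 440 mm across, top 30 mm above the desk, locked: it does not turn or slide. Origin: centre of its underside.
- canister: Black plastic portion canister fixed on the lazy susan: upright cylinder 120 mm across, 135 mm tall; origin at the centre of its underside (30 mm above the desk), z up. On its front (its -x side, roughly facing the robot) a console with a sloping panel juts out to 153 mm from its axis.
- panel (a point): Centre of the console's panel (104 x 104 mm), where the dial's axis meets it: at (-108, 0, 55) mm in the canister's frame, and with the canister's axes. The panel's outward normal leans 35 deg from vertical towards the canister's -x; its uphill direction runs towards the canister.
- dial (a joint): Angle of the portion dial, rad: 0 at the red mark (stop), growing clockwise as one faces the panel, to a stop at 3.665. It clicks into a notch every 30 deg (0.5236): position k is k clicks from red. Eight positions 0 to 7, each with a mark on the panel (7 white). A click takes about 0.13 N m; let go between notches, it springs into the nearer. Starts in position 0, 1 or 2.
- dial_grip (a point): Point on the dial's axis, 31 mm out from the panel; z: out of the panel along that axis; x: along the grip bar to its orange pointer end (turns with the dial), at 105 deg - q counter-clockwise from uphill facing the panel. Aluminium bar 13 mm thick (y), 46 mm long (x -20 to +26), standing 8 to 42 mm out from the panel on a grey disc 64 mm across, 8 mm thick.
- flip_lid (a joint): Angle of the sprung lid, rad: 0 up at rest (sloping 0.55 rad, front edge high), growing as it is pushed to 0.55, fully down and level. Hinge along the canister's y at (56, 0, 138) mm in its frame. The spring needs about 4 N (up) to 7 N (down) at the pad; nothing latches it. Let go, it flies up at over 10 rad/s: a snap. Under 1.5 rad/s is slow.
- lid_pad (a point): Centre of the top of the grey press pad (30 x 44 mm) near the lid's free front edge, 95 mm from the hinge line; moves with the lid, z normal to the lid, x towards the hinge. In the canister's frame it is at (-18, 0, 199) mm with the lid up and (-39, 0, 151) mm with the lid down.
- gourd: Brown glazed mate gourd, loose, 82 mm across and 80 mm tall, with a thin metal bombilla in it that leans to the gourd's +x and ends 46 mm off its axis, 154 mm above its foot. Stands on the lazy susan on one side of the console. Origin: centre of its foot. Leave alone.
- mug: Glass mug, loose, 76 mm across and 90 mm tall, its handle at its +y side. Stands on the lazy susan on the other side of the console. Origin: centre of its foot. Leave alone.
- tin: Little brass sweetener tin with a white cap, loose, 45 mm across and 40 mm tall, closed. Stands on the lazy susan's edge just in front of the console. Origin: centre of its foot. Leave alone.
- coaster: Pale blue ceramic coaster, loose, 90 mm across and 8 mm thick, on the desk to the robot's left. Origin: centre of its underside. Leave alone.

How it is judged:
On the way, in this order (a step that is already met when the one before it is completed fails the run):
1. the dial rests on position 5 (within 0.13 rad) and nothing of the robot touches it (value of joint dial between 2.488 and 2.748 rad and contact force between each of the fingers, the arm and dial below 0.1 N), for 0.2 s.
2. the lid is pushed fully down (joint above 0.50 rad) with the dial still on 5 (value of joint dial between 2.488 and 2.748 rad and value of joint flip_lid above 0.5 rad), for 0.2 s.
3. the lid is back up (joint below 0.06 rad) (value of joint flip_lid below 0.06 rad), for 0.2 s.
At the end, for the whole second after the job is handed in: the dial rests on position 5 (2.618 rad, within 0.13), the lid is up (below 0.06 rad), and gourd, mug, tin and coaster stand upright within 20 mm of where they were (value of joint dial between 2.488 and 2.748 rad and value of joint flip_lid below 0.06 rad and distance of each of gourd, mug, tin, coaster from where it was at the start of the episode below 0.02 m and angle between each of gourd, mug, tin, coaster's own z axis and vertical below 0.15 rad); the robot touches nothing.
It fails at once if the lid snaps back (rises faster than 1.5 rad/s) (velocity of joint flip_lid below -1.5 rad/s).
It fails at once if the gourd is shifted more than 20 mm or tipped (distance of gourd from where it was at the start of the episode above 0.02 m or angle between gourd's own z axis and vertical above 0.25 rad).
It fails at once if the mug is shifted more than 20 mm or tipped (distance of mug from where it was at the start of the episode above 0.02 m or angle between mug's own z axis and vertical above 0.25 rad).
It fails at once if the tin is shifted more than 20 mm or tipped (distance of tin from where it was at the start of the episode above 0.02 m or angle between tin's own z axis and vertical above 0.25 rad).
It fails at once if the coaster is shifted more than 20 mm or tipped (distance of coaster from where it was at the start of the episode above 0.02 m or angle between coaster's own z axis and vertical above 0.25 rad).
It also fails if it takes over 54 s, if anything falls off the work surface, if the arm or the gripper's body presses on something with over 40 N, if the wrist force passes 120 N, or if a joint passes its speed limit or range.

## Robot

A 6-joint arm with a two-finger parallel gripper is mounted at the origin on the work surface. World frame = base frame: x ahead of the robot, y to its left, z up, the work surface at z = 0. Lengths are in m, angles in rad, forces in N, time in s.
With the tool pointing down it reaches from about 0.375 to 0.975 m from the base axis. Payload 3.8 kg.
Tool frame: the origin (TCP) lies at the very end of the fingers, on their centre line; the grasp point (between the pads) lies 19 mm behind it (bot.pinch_z is the distance from the TCP to the grasp point, in m); x points along the fingers, y is the direction in which the jaws open and shut, and the axes are right-handed (so a half turn about x gives the same grasp; the last joint's range is limited). The gripper opens to 85 mm and grips with 20 to 120 N. Pads are 22 mm wide; open, the fingers measure 114 mm over their backs; the gripper's body (76 mm by 85 mm) begins 54 mm behind the grasp point. The pads swing forward as they close: fully open they stand 13 mm farther back than shut.
Start: joints at [1.309, 0.264, 1.604, -0, 1.274, -0.037], TCP at [0.15, 0.658, 0.231] pointing down, gripper open.
Joint ranges: [-2.63, 2.63], [-0.94, 2.18], [0.31, 2.57], [-1.31, 4.45], [0, 2.66], [-2.55, 2.55]. Speed limits (rad/s): [2.57, 2.57, 3.14, 3.14, 3.14, 3.14].

## Interface

Orientations are given as a rotation vector (axis times angle).
In Python, from workcell import monitor, imaging, finish_job, bot gives the robot as it stands.
- The arm moves only by the tool jog_arm, never from a script. Its argument "rows" is a list of rows, each a list of 7 numbers: the shift along the tool's x, y, z in m, then the turn, a rotation vector about the tool's x, y, z in rad, then the opening in per cent of the stroke, from 0 (shut) to 100 (fully open). A call has 1 to 20 rows; each row is the pose to reach, as a shift and turn from the pose measured when the call began, along the tool's axes at that moment; what a row does not reach only later rows make up. A row lasts 1/10 s, in which the tool goes at most 50 mm and 8.59 degrees, less where a joint would pass 70% of its speed; a pose out of reach is approached as far as the arm can. A call with a gripper value outside its range is refused whole. The fingers move at their own pace and stop on an object; "force" is the grip in N (left out, the last holds). Time passes only in rows, so rows that repeat a pose let the fingers close. It gives the time, the measured TCP pose, the force and the opening at its end, in the units of the state.
- monitor.read_state(): the state, without advancing time (a new reading comes with each control period).
- imaging.read_camera(name): name is "side" or "top"; returns the picture (384x512x3 uint8, blue, green, red); there is no depth.
- imaging.camera_params(name): a dict with "fx", "fy", "cx", "cy" (pixels), "T" (4x4, takes a point from camera to world coordinates). Camera axes: x right, y down, z forward; pixel columns grow to the right and rows downward; lengths in m; the calibration is good to about 2 mm. A picture is of the moment at which its call begins. camera_params takes no time and is no camera call.
- finish_job(): hands the job in, once; it reports no verdict.
The state is a dict: "time": time; "q": joint angles; "joint_vel": joint speeds; "joint_torque": joint torques, N m; "tool_pos": TCP position; "tcp_rot": TCP orientation; "wrist_force": force on the tool from outside, world axes, zero at the start; "torque": the same for the moment, N m; "width": opening from 0.0 (shut) to 1.0 (fully open).
Only numpy, scipy, OpenCV 4.12 (cv2) and the standard library are available. Lean on these libraries where they do the work, as an engineer would, in place of code of your own. Each camera call takes 0.05 s, during which the arm holds its last target. There are 200 camera calls.

## Working session

There is one attempt and no reset: what is moved stays moved. The work goes in short steps, Python scripts to look and compute and a tool call to move; the robot and the scene stay as the last step left them, time stands still between calls to the robot, and variables do not carry over. Pictures are saved under pics/ and viewed, about 8 in all and at most 12, crops included, and the job is handed in when it is done.

Besides the shell and the picture viewer there is one more tool, called after ">>>" in YAML: its name, and indented under it one key for each argument. jog_arm: Moves the arm, as the interface text tells. Its arguments: {"type":"object","properties":{"rows":{"type":"array","items":{"type":"array","items":{"type":"number"}}},"force":{"type":"number"}},"required":["rows"]}

```bash
mkdir -p pics; ls; python3 - <<'E'
from workcell import monitor, imaging, bot
import cv2,numpy as np
np.set_printoptions(precision=4,suppress=True)
for n in("top","side"):
    im=imaging.read_camera(n); cv2.imwrite(f"pics/{n}0.png",im)
    p=imaging.camera_params(n); print(n,p["fx"],p["fy"],p["cx"],p["cy"]);print(np.array(p["T"]))
print(monitor.read_state()); print([a for a in dir(bot) if a[0]!='_'])
a=cv2.imread("pics/top0.png");b=cv2.imread("pics/side0.png")
E
```

```text
pics
top 347.5094640772014 347.5094640772014 258.1863605270182 192.9686216879423
[[ 0.0273 -0.9987  0.0437  0.4774]
 [-0.9996 -0.0275 -0.0037  0.1338]
 [ 0.0049 -0.0436 -0.999   1.0561]
 [ 0.      0.      0.      1.    ]]
side 449.04029158717475 449.04029158717475 241.39868043322787 194.66650616679104
[[ 0.9987 -0.0374  0.0333  0.464 ]
 [-0.0496 -0.642   0.7651 -0.8771]
 [-0.0072 -0.7658 -0.643   0.9995]
 [ 0.      0.      0.      1.    ]]
{'time': 0.1, 'q': array([ 1.3091,  0.2647,  1.6053, -0.    ,  1.2737, -0.0369]), 'joint_vel': array([ 0.0023, -0.0015, -0.0035, -0.0005,  0.0015,  0.0017]), 'joint_torque': array([ -0.0005, -51.6707, -36.8588,  -0.0001,   0.0063,   0.    ]), 'tool_pos': array([0.1503, 0.6574, 0.23  ]), 'tcp_rot': array([ 0.1749,  1.5639, -0.1781]), 'wrist_force': array([-0.4278, -1.1558, -0.0149]), 'torque': array([-0.0156,  0.0166,  0.0227]), 'width': 0.9994825927687049}
['MotionError', 'pinch_z']
```

View pics/top0.png

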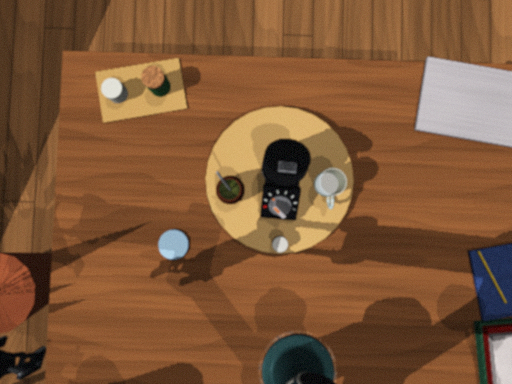

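View pics/side0.png

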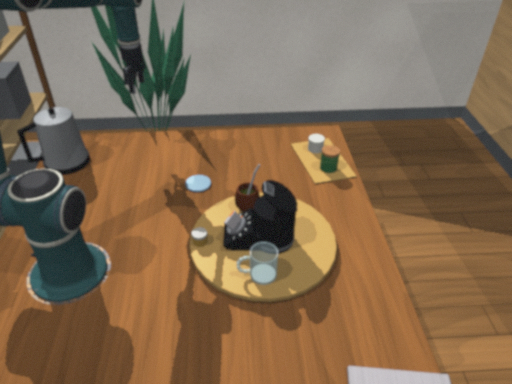

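The top view shows the turntable at about (280,180), the lid at (287,160), the dial at (280,206), the tin at (280,244), the gourd at (230,188), the mug at (330,182) and the coaster at (174,244). The side view agrees. Next I'll enlarge both around the canister.

```bash
python3 - <<'E'
import cv2,numpy as np
a=cv2.imread("pics/top0.png")[130:260,205:355];b=cv2.imread("pics/side0.png")[160:280,185:305]
a=cv2.resize(a,(750,650),interpolation=cv2.INTER_CUBIC)[:,:]
a=cv2.resize(cv2.imread("pics/top0.png")[130:255,250:320],(336,600),interpolation=cv2.INTER_CUBIC)
b=cv2.resize(b[:,:],(460,460),interpolation=cv2.INTER_CUBIC);b=cv2.copyMakeBorder(b,0,140,0,0,0)
o=np.hstack([a,b]);o=np.clip(o.astype(float)*1.4,0,255).astype(np.uint8);cv2.imwrite("pics/crop0.png",o);print(o.shape)
E
```

```text
(600, 796, 3)
```

View pics/crop0.png

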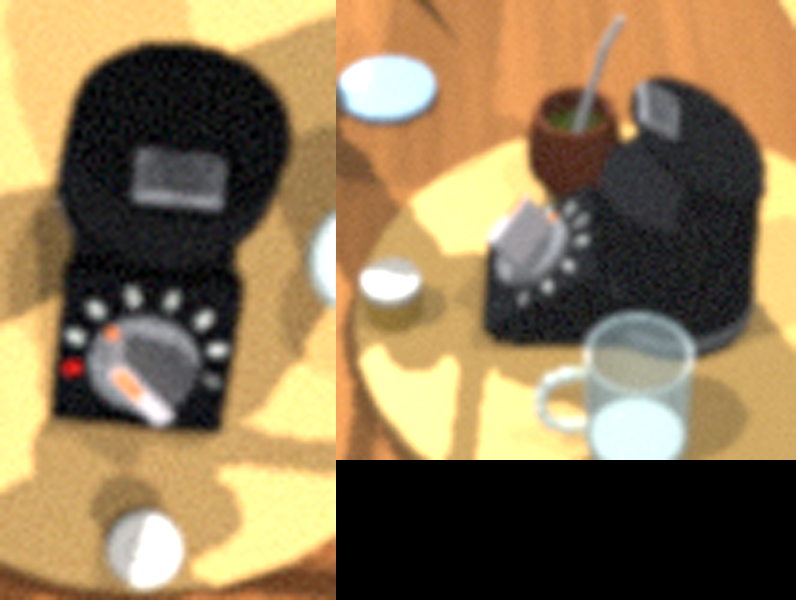

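The crop shows the red mark at crop (73,368) and the marks running clockwise to number 7 at (212,381). The bar's orange end points up-left at mark 2, with its top running from (110,370) to (172,420). The press pad is at (179,172). I'll get the canister pose from these mark and pad points.

```bash
cat > h.py <<'E'
import numpy as np
from scipy.spatial.transform import Rotation as R
np.set_printoptions(precision=4,suppress=True)
def proj(p,P):
    T=np.array(p["T"]); c=(np.atleast_2d(P)-T[:3,3])@T[:3,:3]
    return np.c_[p["fx"]*c[:,0]/c[:,2]+p["cx"],p["fy"]*c[:,1]/c[:,2]+p["cy"]]
def ray(p,u,z):
    T=np.array(p["T"]); d=T[:3,:3]@[(u[0]-p["cx"])/p["fx"],(u[1]-p["cy"])/p["fy"],1]
    return T[:3,3]+d*(z-T[2,3])/d[2]
s,c=np.sin(np.radians(35)),np.cos(np.radians(35))
UP=np.array([c,0,s]);N=np.array([-s,0,c]);L=np.array([0,1.,0])
PC=np.array([-.108,0,.055])
def mark(k,r): a=np.radians(105-30*k); return PC+r*(np.cos(a)*UP+np.sin(a)*L)
def world(pose,P): return np.atleast_2d(P)@R.from_euler('z',pose[2]).as_matrix().T+[pose[0],pose[1],.03]
E
cat > fit.py <<'E'
from h import *
from workcell import imaging
from scipy.optimize import least_squares
pt,ps=imaging.camera_params("top"),imaging.camera_params("side")
t=np.array([[73,368],[76,337],[96,310],[134,297],[173,301],[204,320],[217,349],[212,381]])
t=(t+.5)*125/600-.5+[250,130]
sd=np.array([[570,207],[582,222],[582,240],[568,266],[547,287],[523,298]]);sd=(sd-[336,0]+.5)*120/460-.5+[185,160]
padt=(np.array([179,172])+.5)*125/600-.5+[250,130]
def res(v):
    m=world(v,[mark(k,v[3]) for k in range(8)])
    return np.r_[(proj(pt,m)-t).ravel(),(proj(ps,m[2:])-sd).ravel(),(proj(pt,world(v,[-.018,0,.199]))-padt).ravel()]
f=least_squares(res,[.5,.05,0,.04]);print(f.x,np.degrees(f.x[2]));print(f.fun.reshape(-1,2))
pose=f.x[:3]
for q in(0,1,2):
    a=np.radians(105-30*q);d=np.cos(a)*UP+np.sin(a)*L
    e=world(pose,[PC+.042*N+.026*d,PC+.042*N-.020*d]);
    print(q,((proj(pt,e)-[250,130]+.5)*4.8-.5).ravel(),((proj(ps,e)-[185,160]+.5)*460/120+[336,0]).ravel())
Rc=R.from_euler('z',pose[2]).as_matrix()
print("grip",world(pose,PC+.031*N),"uphill",Rc@UP,"N",Rc@N,"pad",world(pose,[[-.018,0,.199],[-.039,0,.151]]))
print("start axes",R.from_rotvec([0.1749,1.5639,-0.1781]).as_matrix())
for n,u,z in(("tin",(280,243),.07),("gourd",(230,186),.11),("mug",(330,180),.12),("coaster",(174,244),.008)):print(n,ray(pt,u,z))
E
python3 fit.py
```

```text
[ 0.5983  0.0628 -0.0617  0.043 ] -3.5363885545477682
[[-0.3549 -0.2422]
 [-0.2949 -0.364 ]
 [ 0.1854 -0.2096]
 [-0.3081 -0.2944]
 [-0.3031 -0.4008]
 [-0.2422 -0.3195]
 [ 0.1577 -0.1976]
 [ 0.149  -0.3174]
 [-0.4504  0.9442]
 [-0.4835 -0.0874]
 [-0.486   0.5111]
 [-0.0485  0.0311]
 [-0.1438  0.0717]
 [-0.2134  0.3433]
 [-0.0232  0.4432]]
0 [ 98.7299 405.2916 179.8729 395.1692] [497.2184 202.9924 507.8724 236.6084]
1 [100.999  385.8374 177.6585 410.0912] [511.4284 195.5134 496.6566 242.3907]
2 [115.0705 369.8235 166.6442 422.0573] [523.5965 194.9404 487.29   242.567 ]
grip [[0.4727 0.0706 0.1104]] uphill [ 0.8176 -0.0505  0.5736] N [-0.5725  0.0354  0.8192] pad [[0.5803 0.0639 0.229 ]
 [0.5593 0.0652 0.181 ]]
start axes [[-0.0005  0.2229  0.9748]
 [-0.002   0.9748 -0.2229]
 [-1.     -0.0021 -0.0001]]
tin [0.3809 0.0647 0.07  ]
gourd [0.5357 0.2076 0.11  ]
mug [ 0.5588 -0.0628  0.12  ]
coaster [0.3633 0.3779 0.008 ]
```

The fit is good to under 1 px, and the dial starts on position 2, so it needs three more clicks. I'll work out the jog to a pre-grasp pose.

```bash
cat >> h.py <<'E'
POSE=[.5983,.0628,-.0617]; RC=R.from_euler('z',POSE[2]).as_matrix()
def dialpose(out,jaw):  # TCP 'out' m from panel on the axis; jaw angle deg ccw from uphill
    a=np.radians(jaw); y=np.cos(a)*UP+np.sin(a)*L; x=-N
    return world(POSE,PC+out*N)[0], RC@np.c_[x,y,np.cross(x,y)]
def jog(p,M):
    from workcell import monitor
    st=monitor.read_state(); R0=R.from_rotvec(st["tcp_rot"]).as_matrix()
    print("t",st["time"],"q",st["q"],"F",st["wrist_force"],"w",st["width"])
    print("pos",st["tool_pos"],"target",p)
    print("JOG",R0.T@(p-st["tool_pos"]),R.from_matrix(R0.T@M).as_rotvec())
E
python3 -c "
from h import *
jog(*dialpose(.11,135))"
```

```text
t 0.1 q [ 1.3091  0.2647  1.6053 -0.      1.2737 -0.0369] F [-0.4278 -1.1558 -0.0149] w 0.9994825927687049
pos [0.1503 0.6574 0.23  ] target [0.4275 0.0733 0.1751]
JOG [ 0.056  -0.5074  0.4005] [-0.9173 -0.6043 -0.1922]
```

>>> jog_arm:
  rows:
    - [0.0,-0.507,0.4,-0.917,-0.604,-0.192,100]
    - [0.0,-0.507,0.4,-0.917,-0.604,-0.192,100]
    - [0.0,-0.507,0.4,-0.917,-0.604,-0.192,100]
    - [0.0,-0.507,0.4,-0.917,-0.604,-0.192,100]
    - [0.0,-0.507,0.4,-0.917,-0.604,-0.192,100]
    - [0.0,-0.507,0.4,-0.917,-0.604,-0.192,100]
    - [0.0,-0.507,0.4,-0.917,-0.604,-0.192,100]
    - [0.0,-0.507,0.4,-0.917,-0.604,-0.192,100]
    - [0.0,-0.507,0.4,-0.917,-0.604,-0.192,100]
    - [0.0,-0.507,0.4,-0.917,-0.604,-0.192,100]
    - [0.0,-0.507,0.4,-0.917,-0.604,-0.192,100]
    - [0.0,-0.507,0.4,-0.917,-0.604,-0.192,100]
    - [0.0,-0.507,0.4,-0.917,-0.604,-0.192,100]
    - [0.0,-0.507,0.4,-0.917,-0.604,-0.192,100]
    - [0.0,-0.507,0.4,-0.917,-0.604,-0.192,100]
    - [0.0,-0.507,0.4,-0.917,-0.604,-0.192,100]
    - [0.056,-0.507,0.4,-0.917,-0.604,-0.192,100]
    - [0.056,-0.507,0.4,-0.917,-0.604,-0.192,100]
    - [0.056,-0.507,0.4,-0.917,-0.604,-0.192,100]
    - [0.056,-0.507,0.4,-0.917,-0.604,-0.192,100]
  force: 60

```text
time: 2.1
tool_pos: [0.428, 0.0753, 0.1769]
tcp_rot: [-0.694, 0.926, 0.324]
wrist_force: [-0.3, -0.2, 0.6]
width: 1.001
```

```bash
python3 -c "
from h import *
from workcell import imaging
import cv2
jog(*dialpose(.014,135))
a=imaging.read_camera('top')[130:255,230:340];b=imaging.read_camera('side')[100:290,175:320]
o=np.hstack([cv2.resize(a,(396,450),interpolation=2),cv2.resize(b,(343,450),interpolation=2)])
cv2.imwrite('pics/pre.png',o)"
```

```text
t 2.1 q [ 0.2616 -0.5751  2.5426 -0.3207  0.6102 -1.8248] F [-0.3009 -0.2308  0.6499] w 1.001203411593333
pos [0.428  0.0753 0.1769] target [0.4825 0.07   0.0965]
JOG [ 0.0972 -0.0005 -0.0026] [ 0.0018  0.0026 -0.0004]
```

View pics/pre.png

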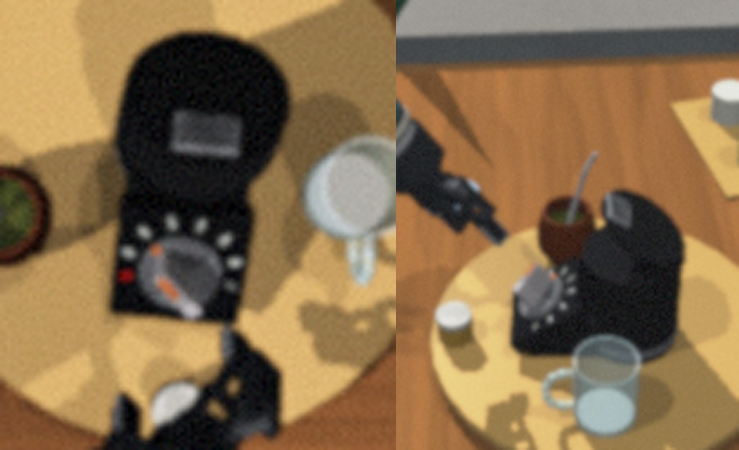

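The open fingers straddle the dial axis, perpendicular to the bar, with the tips at about (120,410) and (235,350) in the left crop, and the tin is clear. Next I go in and close.

>>> jog_arm:
  rows:
    - [0.03,0,-0.003,0,0.003,0,100]
    - [0.06,0,-0.003,0,0.003,0,100]
    - [0.08,0,-0.003,0,0.003,0,100]
    - [0.095,0,-0.003,0,0.003,0,100]
    - [0.097,0,-0.003,0,0.003,0,100]
    - [0.097,0,-0.003,0,0.003,0,100]

```text
time: 2.8
tool_pos: [0.4838, 0.07, 0.0987]
tcp_rot: [-0.694, 0.926, 0.321]
wrist_force: [0.1, 1.2, 0.3]
width: 1.0
```

```bash
python3 -c "
from h import *
jog(*dialpose(.014,135))"
```

```text
t 2.8 q [ 0.198  -0.2804  2.5397 -0.4886  0.3203 -1.6755] F [0.1166 1.2469 0.3034] w 1.000011526322291
pos [0.4838 0.07   0.0987] target [0.4825 0.07   0.0965]
JOG [ 0.0011  0.0015 -0.0017] [0.0005 0.0018 0.0018]
```

>>> jog_arm:
  rows:
    - [0.0,0.001,-0.001,0,0,0,40]
    - [0.0,0.001,-0.001,0,0,0,20]
    - [0.0,0.001,-0.001,0,0,0,0]
    - [0.0,0.001,-0.001,0,0,0,0]
    - [0.0,0.001,-0.001,0,0,0,0]
    - [0.0,0.001,-0.001,0,0,0,0]
    - [0.0,0.001,-0.001,0,0,0,0]
    - [0.0,0.001,-0.001,0,0,0,0]

```text
time: 3.6
tool_pos: [0.4818, 0.0712, 0.0978]
tcp_rot: [-0.693, 0.926, 0.322]
wrist_force: [-16.2, 9.6, 11.7]
width: 0.14
```

```bash
python3 -c "
from h import *
jog(*dialpose(.014,45))"
```

```text
t 3.6 q [ 0.2011 -0.2833  2.5435 -0.4897  0.3195 -1.671 ] F [-16.2327   9.6482  11.7112] w 0.13983309143000244
pos [0.4818 0.0712 0.0978] target [0.4825 0.07   0.0965]
JOG [ 0.0015 -0.0008 -0.0009] [ 1.5706  0.0026 -0.002 ]
```

Gripped, but about 19 N is pushing the tool out along the panel normal. I'll back off 2 mm while turning 90° clockwise.

>>> jog_arm:
  rows:
    - [-0.002,0,0,0.0,0,0,0]
    - [-0.002,0,0,0.13,0,0,0]
    - [-0.002,0,0,0.26,0,0,0]
    - [-0.002,-0.001,0,0.39,0,0,0]
    - [-0.002,-0.001,0,0.52,0,0,0]
    - [-0.002,-0.001,0,0.65,0,0,0]
    - [-0.002,-0.001,-0.001,0.78,0,0,0]
    - [-0.002,-0.001,-0.001,0.91,0,0,0]
    - [-0.002,-0.001,-0.001,1.04,0,0,0]
    - [-0.002,-0.001,-0.001,1.17,0,0,0]
    - [-0.002,-0.001,-0.001,1.3,0,0,0]
    - [-0.002,-0.001,-0.001,1.43,0,0,0]
    - [-0.002,-0.001,-0.001,1.57,0,0,0]
    - [-0.002,-0.001,-0.001,1.57,0,0,0]
    - [-0.002,-0.001,-0.001,1.57,0,0,0]

```text
time: 5.1
tool_pos: [0.481, 0.0711, 0.0984]
tcp_rot: [0.754, 0.887, -0.425]
wrist_force: [25.2, 5.8, -26.7]
width: 0.135
```

```bash
python3 -c "
from h import *
from workcell import monitor
jog(*dialpose(.014,45));print(monitor.read_state()['torque'])"
```

```text
t 5.1 q [ 0.1978 -0.2878  2.5454 -0.4749  0.3183 -0.1181] F [ 25.1768   5.8041 -26.6626] w 0.13493403869873247
pos [0.481  0.0711 0.0984] target [0.4825 0.07   0.0965]
JOG [ 0.0025 -0.0006  0.0008] [ 0.0005 -0.0014 -0.0055]
[ 0.8951 -0.5743  0.5624]
```

>>> jog_arm:
  rows:
    - [0.001,0,0,0,0,0,0]
    - [0.001,0,0,0,0,0,0]
    - [0.0,0,0,0,0,0,30]
    - [0.0,0,0,0,0,0,60]
    - [0.0,0,0,0,0,0,100]
    - [0.0,0,0,0,0,0,100]
    - [0.0,0,0,0,0,0,100]
    - [0.0,0,0,0,0,0,100]

```text
time: 5.9
tool_pos: [0.481, 0.071, 0.0982]
tcp_rot: [0.754, 0.887, -0.426]
wrist_force: [0.2, -0.2, 0.7]
width: 1.002
```

>>> jog_arm:
  rows:
    - [-0.02,0,0,0,0,0,100]
    - [-0.05,0,0,0,0,0,100]
    - [-0.09,0,0,0,0,0,100]
    - [-0.11,0,0,0,0,0,100]
    - [-0.11,0,0,0,0,0,100]
    - [-0.11,0,0,0,0,0,100]
    - [-0.11,0,0,0,0,0,100]

```text
time: 6.6
tool_pos: [0.4173, 0.0741, 0.1865]
tcp_rot: [0.753, 0.889, -0.427]
wrist_force: [-0.2, 0.1, -0.2]
width: 1.001
```

```bash
python3 -c "
from h import *
from workcell import imaging
import cv2
jog(*dialpose(.014,45))
a=imaging.read_camera('top')[130:255,230:340];b=imaging.read_camera('side')[100:290,175:320]
o=np.hstack([cv2.resize(a,(396,450),interpolation=2),cv2.resize(b,(343,450),interpolation=2)])
cv2.imwrite('pics/post.png',o)"
```

```text
t 6.6 q [ 0.2653 -0.6217  2.5449 -0.3015  0.6536 -0.2734] F [-0.2275  0.0585 -0.2064] w 1.0014553564424882
pos [0.4173 0.0741 0.1865] target [0.4825 0.07   0.0965]
JOG [0.1112 0.0009 0.0018] [ 0.0008 -0.0026 -0.003 ]
```

View pics/post.png

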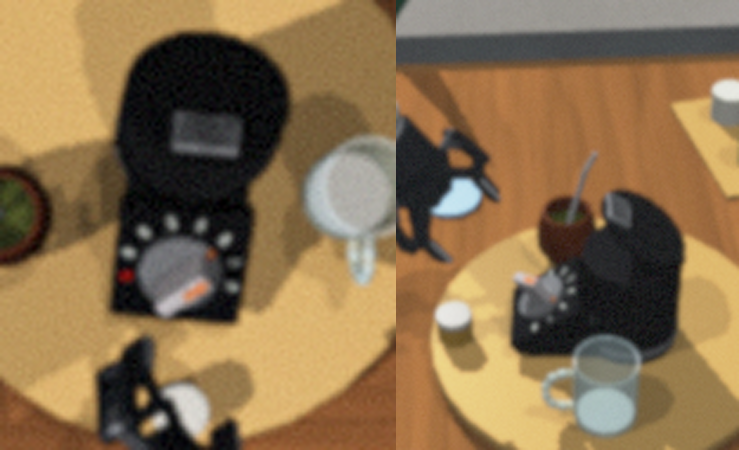

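The bar now points up-right, from about (165,312) to (215,285). I'll check numerically which notch that is.

```bash
python3 - <<'E'
from h import *
from workcell import imaging
import cv2
pt,ps=imaging.camera_params("top"),imaging.camera_params("side")
for q in(4,5,6):
    a=np.radians(105-30*q);d=np.cos(a)*UP+np.sin(a)*L
    e=world(POSE,[PC+.042*N+.026*d,PC+.042*N-.020*d,PC+.008*N+.028*d])
    print(q,((proj(pt,e)-[230,130]+.5)*3.6-.5).ravel(),((proj(ps,e)-[175,100]+.5)*2.367+[396,0]).ravel())
im=cv2.imread('pics/post.png');o=cv2.resize(im[220:330,100:250],(600,440),interpolation=2)
cv2.imwrite('pics/z.png',np.clip(o*1.5,0,255).astype(np.uint8))
E
```

```text
4 [193.0789 272.7541 170.6726 319.5936 193.4248 245.4114] [539.5264 274.0417 510.3963 282.677  557.1955 290.5641]
5 [207.7265 281.6216 159.5473 313.0371 208.7358 254.7934] [534.7456 283.02   514.078  275.9351 552.2054 300.2007]
6 [214.8344 295.2099 153.8692 302.8167 216.157  269.1827] [526.7145 290.9433 520.0826 270.0228 543.6743 308.638 ]
```

View pics/z.png

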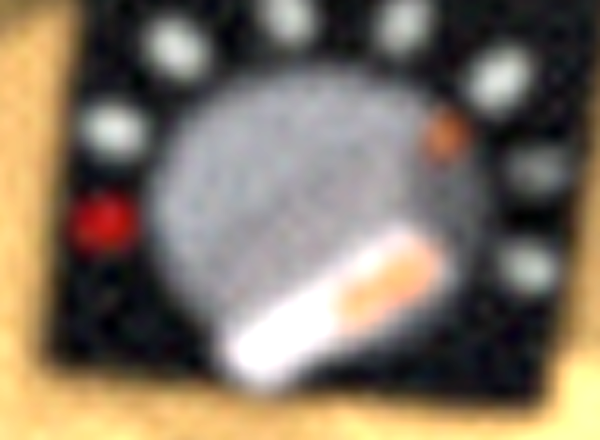

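The disc's dot in the top crop (212,254) matches the position 5 prediction (209,255) rather than position 6 (216,269), so the dial is on 5. Next comes the lid: closed fingers kept square to the pad and following its arc.

```bash
cat >> h.py <<'E'
def lidpose(q,off,dx=0):
    t=.55-q; n=np.array([np.sin(t),0,np.cos(t)]); xd=np.array([np.cos(t),0,-np.sin(t)])
    p=np.array([.056,0,.138])-(.095-dx)*xd+(.013+off)*n
    return world(POSE,p)[0], RC@np.c_[-n,L,np.cross(-n,L)]
E
python3 -c "
from h import *
p,M=lidpose(0,.04)
jog(np.array([.48,.07,.33]),M)
jog(p,M);print(lidpose(0,0))"
```

```text
t 6.7 q [ 0.2651 -0.6209  2.5449 -0.3014  0.654  -0.2735] F [-0.0984 -0.014  -0.0774] w 0.9987979034562916
pos [0.4172 0.074  0.1861] target [0.48 0.07 0.33]
JOG [-0.0818  0.0948  0.0947] [-0.6908  1.0959 -0.4569]
t 6.7 q [ 0.2651 -0.6209  2.5449 -0.3014  0.654  -0.2735] F [-0.0984 -0.014  -0.0774] w 0.9987979034562916
pos [0.4172 0.074  0.1861] target [0.601  0.0626 0.2628]
JOG [0.0427 0.1376 0.1381] [-0.6908  1.0959 -0.4569]
(array([0.5801, 0.0639, 0.2287]), array([[-0.5217,  0.0617,  0.8509],
       [ 0.0322,  0.9981, -0.0526],
       [-0.8525,  0.    , -0.5227]]))
```

>>> jog_arm:
  rows:
    - [-0.08,0.095,0.095,0,0,0,0]
    - [-0.08,0.095,0.095,0,0,0,0]
    - [-0.08,0.095,0.095,-0.69,1.096,-0.457,0]
    - [-0.08,0.095,0.095,-0.69,1.096,-0.457,0]
    - [-0.08,0.095,0.095,-0.69,1.096,-0.457,0]
    - [-0.08,0.095,0.095,-0.69,1.096,-0.457,0]
    - [-0.08,0.095,0.095,-0.69,1.096,-0.457,0]
    - [-0.08,0.095,0.095,-0.69,1.096,-0.457,0]
    - [-0.08,0.095,0.095,-0.69,1.096,-0.457,0]
    - [-0.08,0.095,0.095,-0.69,1.096,-0.457,0]
    - [-0.08,0.095,0.095,-0.69,1.096,-0.457,0]
    - [-0.08,0.095,0.095,-0.69,1.096,-0.457,0]
    - [-0.08,0.095,0.095,-0.69,1.096,-0.457,0]
    - [-0.08,0.095,0.095,-0.69,1.096,-0.457,0]
    - [-0.08,0.095,0.095,-0.69,1.096,-0.457,0]
    - [-0.08,0.095,0.095,-0.69,1.096,-0.457,0]

```text
time: 8.3
tool_pos: [0.4811, 0.0697, 0.3294]
tcp_rot: [0.067, 2.118, -0.037]
wrist_force: [-1.0, 0.1, 0.2]
width: 0.002
```

```bash
python3 -c "
from h import *
jog(*lidpose(0,.03))"
```

```text
t 8.3 q [ 0.0503  0.2201  1.5713  0.0623  1.8948 -1.4541] F [-1.0172  0.144   0.2261] w 0.002449735515033459
pos [0.4811 0.0697 0.3294] target [0.5958 0.063  0.2543]
JOG [0.0042 0.0005 0.1372] [-0.0011  0.0019 -0.0008]
```

>>> jog_arm:
  rows:
    - [0,0,0.05,0,0,0,0]
    - [0,0,0.1,0,0,0,0]
    - [0.004,0,0.137,0,0.002,0,0]
    - [0.004,0,0.137,0,0.002,0,0]
    - [0.004,0,0.137,0,0.002,0,0]
    - [0.004,0,0.137,0,0.002,0,0]

```text
time: 8.9
tool_pos: [0.5953, 0.0625, 0.2566]
tcp_rot: [0.067, 2.118, -0.037]
wrist_force: [-0.4, -0.3, -0.4]
width: -0.001
```

```bash
python3 -c "
from h import *
from workcell import imaging
import cv2
jog(*lidpose(0,.0))
a=imaging.read_camera('top')[130:255,230:340];b=imaging.read_camera('side')[100:290,175:320]
o=np.hstack([cv2.resize(a,(396,450),interpolation=2),cv2.resize(b,(343,450),interpolation=2)])
cv2.imwrite('pics/lid.png',o)"
```

```text
t 8.9 q [ 0.0335  0.4716  1.3731  0.0526  1.8424 -1.4742] F [-0.4252 -0.2897 -0.4126] w -0.0010836916689535357
pos [0.5953 0.0625 0.2566] target [0.5801 0.0639 0.2287]
JOG [0.0317 0.0005 0.0015] [-0.0011  0.002  -0.0012]
```

View pics/lid.png

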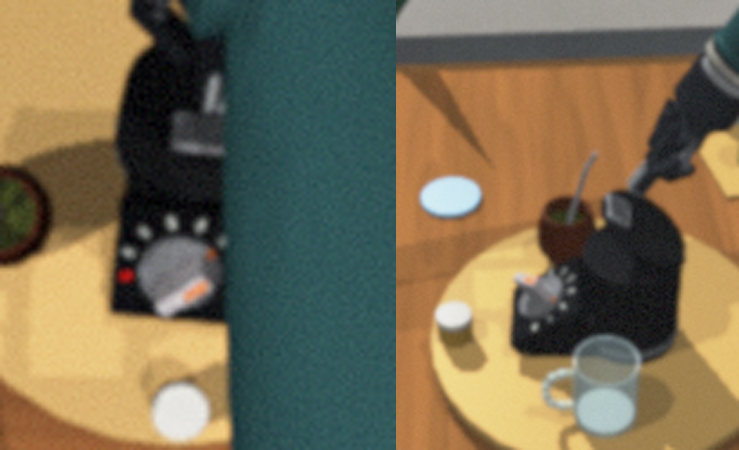

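The fingertips are poised about 30 mm above the press pad, with the tip at (635,190) and the pad at (618,207) in the side crop. The gourd, mug and tin have not moved. Now I touch down slowly.

>>> jog_arm:
  rows:
    - [0.01,0,0.001,0,0.002,0,0]
    - [0.02,0,0.001,0,0.002,0,0]
    - [0.026,0,0.001,0,0.002,0,0]
    - [0.029,0,0.001,0,0.002,0,0]
    - [0.031,0,0.001,0,0.002,0,0]
    - [0.033,0,0.001,0,0.002,0,0]
    - [0.034,0,0.001,0,0.002,0,0]
    - [0.034,0,0.001,0,0.002,0,0]

```text
time: 9.8
tool_pos: [0.579, 0.0636, 0.2285]
tcp_rot: [0.067, 2.118, -0.037]
wrist_force: [-0.3, 0.8, 5.2]
width: -0.0
```

```bash
python3 - <<'E'
from h import *
from workcell import monitor
jog(*lidpose(0,0))
st=monitor.read_state();R0=R.from_rotvec(st["tcp_rot"]).as_matrix()
for q in np.r_[.05:.56:.05,.57]:
    p,M=lidpose(q,-.002); print(np.round(q,2),np.round(R0.T@(p-st["tool_pos"]),4),np.round(R.from_matrix(R0.T@M).as_rotvec(),3))
E
```

```text
t 9.8 q [ 0.0357  0.4575  1.445   0.053   1.7841 -1.4755] F [-0.2743  0.7956  5.1797] w -4.103963908734523e-05
pos [0.579  0.0636 0.2285] target [0.5801 0.0639 0.2287]
JOG [-0.0008  0.0004  0.0008] [-0.0008  0.0024 -0.0012]
0.05 [0.006  0.0004 0.0004] [-0.001 -0.048 -0.001]
0.1 [0.0108 0.0004 0.0002] [-0.001 -0.098 -0.001]
0.15 [0.0156 0.0004 0.0002] [-0.001 -0.148 -0.001]
0.2 [0.0203 0.0004 0.0005] [-0.001 -0.198 -0.001]
0.25 [0.0251 0.0004 0.001 ] [-0.001 -0.248 -0.001]
0.3 [0.0298 0.0004 0.0017] [-0.001 -0.298 -0.001]
0.35 [0.0345 0.0003 0.0027] [-0.001 -0.348 -0.001]
0.4 [0.0391 0.0003 0.0039] [-0.001 -0.398 -0.001]
0.45 [0.0437 0.0003 0.0054] [-0.001 -0.448 -0.001]
0.5 [0.0482 0.0003 0.0071] [-0.001 -0.498 -0.001]
0.55 [0.0525 0.0003 0.009 ] [-0.001 -0.548 -0.001]
0.57 [0.0543 0.0003 0.0098] [-0.001 -0.568 -0.001]
```

Contact at 5 N, as expected. Now I press down along the arc.

>>> jog_arm:
  rows:
    - [0.006,0,0,0,-0.048,0,0]
    - [0.011,0,0,0,-0.098,0,0]
    - [0.0155,0,0,0,-0.148,0,0]
    - [0.02,0,0.0005,0,-0.198,0,0]
    - [0.025,0,0.001,0,-0.248,0,0]
    - [0.03,0,0.0015,0,-0.298,0,0]
    - [0.0345,0,0.0025,0,-0.348,0,0]
    - [0.039,0,0.004,0,-0.398,0,0]
    - [0.0435,0,0.0055,0,-0.448,0,0]
    - [0.048,0,0.007,0,-0.498,0,0]
    - [0.0525,0,0.009,0,-0.548,0,0]
    - [0.0535,0,0.009,0,-0.55,0,0]
    - [0.0535,0,0.009,0,-0.55,0,0]

```text
time: 11.1
tool_pos: [0.5598, 0.0649, 0.1809]
tcp_rot: [0.05, 1.564, -0.049]
wrist_force: [-3.4, -0.3, 10.3]
width: 0.002
```

```bash
python3 -c "
from h import *
jog(*lidpose(.55,0))"
```

```text
t 11.1 q [ 0.0713  0.0877  1.9052 -0.      1.1422 -1.4366] F [-3.4069 -0.2741 10.2836] w 0.0015122105211495184
pos [0.5598 0.0649 0.1809] target [0.5594 0.0652 0.181 ]
JOG [-0.0001  0.0003 -0.0005] [-0.0012  0.0064 -0.0008]
```

>>> jog_arm:
  rows:
    - [0.002,0,0,0,0,0,0]
    - [0.003,0,0,0,0,0,0]
    - [0.003,0,0,0,0,0,0]
    - [0.003,0,0,0,0,0,0]
    - [0.003,0,0,0,0,0,0]
    - [0.003,0,0,0,0,0,0]
    - [0.003,0,0,0,0,0,0]
    - [0.003,0,0,0,0,0,0]

```text
time: 11.9
tool_pos: [0.5599, 0.0649, 0.1808]
tcp_rot: [0.05, 1.563, -0.049]
wrist_force: [-6.0, -0.7, 15.0]
width: 0.0
```

```bash
python3 - <<'E'
from h import *
from workcell import monitor
jog(*lidpose(.55,0))
st=monitor.read_state();R0=R.from_rotvec(st["tcp_rot"]).as_matrix()
for q in np.r_[.53:-.01:-.03]:
    p,M=lidpose(q,-.001); print(np.round(q,2),np.round(R0.T@(p-st["tool_pos"]),4),np.round(R.from_matrix(R0.T@M).as_rotvec(),3))
E
```

```text
t 11.9 q [ 0.0713  0.0875  1.9057 -0.0001  1.1413 -1.4367] F [-5.9685 -0.6879 14.9658] w 0.00011613528373808214
pos [0.5599 0.0649 0.1808] target [0.5594 0.0652 0.181 ]
JOG [-0.0002  0.0003 -0.0005] [-0.0011  0.0071 -0.0009]
0.53 [-0.0011  0.0003 -0.0003] [-0.001  0.027 -0.001]
0.5 [-0.004   0.0003  0.0002] [-0.001  0.057 -0.001]
0.47 [-0.0068  0.0003  0.0008] [-0.001  0.087 -0.001]
0.44 [-0.0096  0.0003  0.0014] [-0.001  0.117 -0.001]
0.41 [-0.0123  0.0003  0.0022] [-0.001  0.147 -0.001]
0.38 [-0.0151  0.0003  0.003 ] [-0.001  0.177 -0.001]
0.35 [-0.0178  0.0003  0.0039] [-0.001  0.207 -0.001]
0.32 [-0.0205  0.0003  0.0049] [-0.001  0.237 -0.001]
0.29 [-0.0232  0.0003  0.0059] [-0.001  0.267 -0.001]
0.26 [-0.0258  0.0003  0.0071] [-0.001  0.297 -0.001]
0.23 [-0.0284  0.0003  0.0083] [-0.001  0.327 -0.001]
0.2 [-0.031   0.0003  0.0096] [-0.001  0.357 -0.001]
0.17 [-0.0335  0.0003  0.0109] [-0.001  0.387 -0.001]
0.14 [-0.036   0.0003  0.0124] [-0.001  0.417 -0.001]
0.11 [-0.0384  0.0003  0.0139] [-0.001  0.447 -0.001]
0.08 [-0.0408  0.0003  0.0155] [-0.001  0.477 -0.001]
0.05 [-0.0432  0.0003  0.0172] [-0.001  0.507 -0.001]
0.02 [-0.0455  0.0003  0.0189] [-0.001  0.537 -0.001]
-0.01 [-0.0477  0.0003  0.0207] [-0.001  0.567 -0.001]
```

The lid is against its stop: 15 N, and 3 mm more command gave no further travel. It has been held for about 0.9 s. Now I let it up slowly, at about 0.3 rad/s.

>>> jog_arm:
  rows:
    - [0.001,0,0,0,0.007,0,0]
    - [-0.001,0,0,0,0.027,0,0]
    - [-0.004,0,0,0,0.057,0,0]
    - [-0.007,0,0.001,0,0.087,0,0]
    - [-0.0095,0,0.0015,0,0.117,0,0]
    - [-0.0125,0,0.002,0,0.147,0,0]
    - [-0.015,0,0.003,0,0.177,0,0]
    - [-0.018,0,0.004,0,0.207,0,0]
    - [-0.0205,0,0.005,0,0.237,0,0]
    - [-0.023,0,0.006,0,0.267,0,0]
    - [-0.026,0,0.007,0,0.297,0,0]
    - [-0.0285,0,0.0085,0,0.327,0,0]
    - [-0.031,0,0.0095,0,0.357,0,0]
    - [-0.0335,0,0.011,0,0.387,0,0]
    - [-0.036,0,0.0125,0,0.417,0,0]
    - [-0.0385,0,0.014,0,0.447,0,0]
    - [-0.041,0,0.0155,0,0.477,0,0]
    - [-0.043,0,0.017,0,0.507,0,0]
    - [-0.045,0,0.0185,0,0.532,0,0]
    - [-0.0455,0,0.019,0,0.537,0,0]

```text
time: 13.9
tool_pos: [0.5792, 0.0636, 0.2265]
tcp_rot: [0.067, 2.1, -0.037]
wrist_force: [0.9, 0.2, 4.3]
width: -0.002
```

```bash
python3 -c "
from h import *
jog(*lidpose(0,0))"
```

```text
t 13.9 q [ 0.0362  0.4476  1.4571  0.0518  1.7646 -1.4756] F [0.9153 0.1943 4.2667] w -0.0018156863806257774
pos [0.5792 0.0636 0.2265] target [0.5801 0.0639 0.2287]
JOG [-0.0024  0.0004 -0.0003] [-0.0006  0.0198 -0.0014]
```

Still in contact at 4.3 N with the lid about 0.02 rad down. I'll ease off in small steps.

>>> jog_arm:
  rows:
    - [-0.001,0,0,0,0.01,0,0]
    - [-0.002,0,0,0,0.02,0,0]
    - [-0.003,0,0,0,0.02,0,0]
    - [-0.004,0,0,0,0.02,0,0]
    - [-0.005,0,0,0,0.02,0,0]
    - [-0.006,0,0,0,0.02,0,0]
    - [-0.007,0,0,0,0.02,0,0]
    - [-0.008,0,0,0,0.02,0,0]
    - [-0.012,0,0,0,0.02,0,0]
    - [-0.03,0,0,0,0.02,0,0]
    - [-0.06,0,0,0,0.02,0,0]
    - [-0.09,0,0,0,0.02,0,0]
    - [-0.1,0,0,0,0.02,0,0]
    - [-0.1,0,0,0,0.02,0,0]
    - [-0.1,0,0,0,0.02,0,0]
    - [-0.1,0,0,0,0.02,0,0]
    - [-0.1,0,0,0,0.02,0,0]

```text
time: 15.6
tool_pos: [0.6287, 0.0604, 0.3114]
tcp_rot: [0.067, 2.123, -0.037]
wrist_force: [-0.3, -0.9, -0.6]
width: 0.004
```

```bash
python3 -c "
from h import *
from workcell import imaging
import cv2
jog(*lidpose(0,0))
a=imaging.read_camera('top')[130:255,230:340];b=imaging.read_camera('side')[100:290,175:320]
o=np.hstack([cv2.resize(a,(396,450),interpolation=2),cv2.resize(b,(343,450),interpolation=2)])
cv2.imwrite('pics/end.png',o)"
```

```text
t 15.6 q [ 0.0294  0.5168  1.2106  0.053   1.9648 -1.4722] F [-0.2776 -0.9482 -0.5663] w 0.0042968325593511665
pos [0.6287 0.0604 0.3114] target [0.5801 0.0639 0.2287]
JOG [0.0959 0.0004 0.002 ] [-0.0006 -0.0031 -0.0011]
```

View pics/end.png

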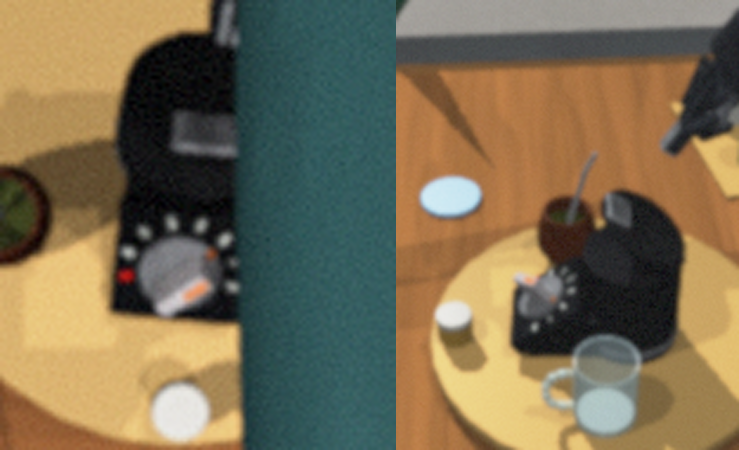

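The lid is back up, with the pad at (205,132) in the top crop and (618,207) in the side crop, as before the press. The dial's dot is still at (211,254), which is position 5. The objects have not moved and the hand is clear.

```bash
python3 -c "
from workcell import finish_job
print(finish_job())"
```

```text
the job is handed in; nothing more can be done
None
```

I set the dial to 5, worked the lid once, and handed the job in with the clock at about 15.7 s of the allowed 54 s; `finish_job` gave no verdict.

- **Dial:** it started on position 2. I gripped the bar, turned it 90° clockwise (three clicks), opened the fingers and backed away. Pictures taken after that and after the lid work show the dial's orange dot at the point predicted for position 5, about 3 crop pixels off and well away from position 6. The wrist force reached about 37 N while turning, from a 2 mm backing-off I put in; it dropped to nothing when the fingers opened.
- **Lid:** I pressed the pad with closed fingers until it met the stop. At about 15 N, a further 3 mm of command gave no more travel. I held it there about 0.9 s, then let it up at roughly 0.3 rad/s. The hand still felt 4.3 N with the lid nearly up, so it was following the hand; the lid speed itself could not be measured.
- **Last checks:** the lid is back up where it was, and the hand is about 10 cm clear with no real wrist force. The gourd, mug, tin and coaster show no movement in the pictures, by eye only. In the last top view the arm hid the mug, so for that one I relied on the side view. No check failed or disagreed.

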